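# Complete a spaced stack and gauge its height

## Robot

A 7-joint arm with a two-finger parallel gripper is mounted at the origin on a cart in front of the work surface, level with it; the furniture and walls round the work are solid. World frame = base frame: x ahead of the robot, y to its left, z up, the work surface at z = 0. Lengths are in m, angles in degrees, forces in N, time in s.
With the tool pointing down it reaches from about 0.425 to 0.875 m from the base axis. Payload 4.7 kg.
Tool frame: the origin (TCP) lies at the very end of the fingers, on their centre line; the grasp point (between the pads) lies 19 mm behind it; z points along the fingers, y is the line along which they close (so a half turn about z gives the same grasp; the last joint's range is limited). The gripper opens to 87 mm and grips with 3 to 60 N. Pads are 19 mm wide; open, the fingers measure 117 mm over their backs; the gripper's body (75 mm by 190 mm) begins 51 mm behind the grasp point.
Start: joints at [-75.51, 18.392, -4.016, 83.108, 1.295, 78.541, -3.26], TCP at [0.154, 0.632, 0.223] pointing down, gripper open.
Joint ranges: [-163.93, 163.93], [-17.29, 119.83], [-79.2, 71.16], [3.27, 140.29], [-89.18, 269.18], [5.43, 117.66], [-154.24, 154.24]. Speed limits (degrees/s): [147.25, 147.25, 180, 180, 180, 180, 180].

## Interface

Orientations are given as [roll, pitch, yaw] about the fixed x, y, z axes, in that order (R = Rz(yaw) Ry(pitch) Rx(roll)).
In Python, from cell import get_obs, eyes, env gives the robot as it stands.
- The arm moves only by the tool servo_tool, never from a script. Its argument "series" is a list that holds one entry, the list of rows, each a list of 7 numbers: the shift along the tool's x, y, z in units of 300 mm (1.0 is 300 mm), then the turn, a rotation vector about the tool's x, y, z in units of pi rad (1.0 is pi rad), then the opening, from 0 (shut) to 1 (fully open). In form: [[[tx, ty, tz, wx, wy, wz, gripper], ...]]. A call has 1 to 12 rows; each row is the pose to reach, as a shift and turn from the pose commanded when the call began, along the tool's axes at that moment, turning the shorter way round; what a row does not reach only later rows make up. A row lasts 1/12 s, in which the tool goes at most 41.7 mm and 7.16 degrees, less where a joint would pass 70% of its speed; a pose out of reach is approached as far as the arm can. A call with a number of a shift or a turn outside -1 to 1 is refused whole. A call with a gripper value outside its range is refused whole. The fingers move at their own pace and stop on an object; "grip_force" is the grip in N (left out, the last holds). Time passes only in rows, so rows that repeat a pose let the fingers close. It gives the time, the measured TCP pose, the force, the opening and the grip force at its end, in the units of the state.
- get_obs(): the state, without advancing time (a new reading comes with each control period).
- eyes.read_camera(name): name is "scene" or "top" or "wrist"; returns a dict with "frame" (400x640x3 uint8, red, green, blue), "depth" (400x640 float32, m along the optical axis (not along the pixel's ray), 0 where there is no reading), "fx", "fy", "cx", "cy" (pixels), "distortion" ([k1, k2, p1, p2, k3] as OpenCV has them; the pictures are not rectified), "origin" and "rotation" of the camera in the world; the wrist camera has in their place "mount" (4x4, takes a point from camera to tool coordinates, whose origin is the TCP and whose axes are the flange's). Camera axes: x right, y down, z forward; pixel columns grow to the right and rows downward; lengths in m; the calibration is good to about 2 mm. A picture is of the moment at which its call begins: read the wrist's pose just before it.
- env.sign_off(): hands the job in; it is judged then, once.
The state is a dict: "time_s": time; "qpos": joint angles; "joint_velocities": joint speeds; "effort": joint torques, N m; "tool_pos": TCP position; "tool_rot": TCP orientation; "force": force on the tool from outside, world axes, zero at the start; "wrist_torque": the same for the moment, N m; "grip_width": finger opening in m; "grasp_force": force on a finger pad.
Only numpy, scipy, OpenCV 4.12 (cv2) and the standard library are available. Lean on these libraries where they do the work, as an engineer would, in place of code of your own. Each camera call takes 0.05 s, during which the arm holds its last target. There are 200 camera calls.

## Task

On the bench a steel block carries one spacer stick near one edge. Lay the loose stick of the same thickness along the opposite edge of the steel block, parallel to the first, and rest the wood block lying flat across the middle of both sticks, so that it lies level and clear of the steel. Then take the bridge gauge by its housing and lower it gently over the stack, so that it stands upright with both legs on the bench and its sprung foot rests on the middle of the wood block and shows the height; leave the steel block, the stick already laid, the spools and the thicker stick where they are.

Things in the scene. Friction and masses are not known exactly. Their poses are not given: they have to be found in the camera images.
- steel_block: Ground grey steel block, 80 x 80 x 18 mm, 0.9 kg, loose on the bench. Origin at the centre of its underside, z up. The stick already laid lies along its y axis, on its +x half, about 27 mm from the centre. Two small wire spools 48 and 40 mm across stand on the bench beyond its +x and -x edges, about 100 and 115 mm from its centre. A bow saw hangs over the bench at the right rear (about x 0.57 to 0.75, y -0.10 to -0.25, from 0.24 m up): keep the arm clear of it.
- laid_stick_center (a point): Centre of the pale square wooden stick that already lies on the steel block, 14 x 90 x 14 mm (long along its y axis), loose. With the second stick 27 mm the other side of the middle, 40 mm of clear steel lie between the two: open the fingers only part way there.
- loose_stick_center (a point): Centre of the matching pale square wooden stick, 14 x 90 x 14 mm (long along its y axis), lying on the bench.
- thick_stick_center (a point): Centre of a thicker and longer pale stick, 24 x 110 x 24 mm (long along its y axis), lying on the bench. It is not wanted.
- wood_block_center (a point): Centre of the rounded-edge wood block, 45 x 90 x 40 mm (x, y, z; long along its y axis), lying flat on the bench, 40 mm tall. Weighs under 0.3 kg.
- gauge: Loose bridge gauge of aluminium, about 0.6 kg, 34 x 172 x 168 mm: a beam along its y axis (underside 100 mm up, top 118 mm up, 24 mm wide) on two legs whose foot pads stand 132 mm apart inside and 172 mm over all; the pads measure 34 mm along x. On the middle of the beam stands the housing that is gripped, 36 x 40 mm (x, y), from 118 to 168 mm up. Origin midway between the legs at bench height, z up; it looks the same turned half round.
- gauge_grip (a point): Centre of the gauge's housing, 143 mm above the bottom of its legs.
- foot_face (a point): Underside of the gauge's round sprung foot, 28 mm across, on the gauge's middle axis under the beam. Hanging free it is 40 mm above the bottom of the legs, so carry the gauge high enough for it to clear the stack.
- gauge_foot (a joint): How far the sprung foot has been pushed up into the gauge, in m: 0 hanging free, at most 0.045; it takes about 1 N to start and 2 to 2.5 N at 0.045, less than the gauge's weight. With the gauge standing on the bench it reads the height under the foot less 0.040 m: 0.032 on the finished stack (72 mm).
- copper_spool: Spool of copper wire with grey flanges, 48 mm across, 30 mm high, standing beside the steel block. Origin at the centre of its underside. A bystander.
- brass_spool: Spool of brass wire with pale flanges, 40 mm across, 24 mm high, standing on the other side of the steel block. Origin at the centre of its underside. A bystander.
Not all that is in view belongs to the job. Leave any blue look-alike of the part that bears wood_block_center alone. What is shaped like the part that bears loose_stick_center but black is not meant.

How it is judged:
By the outcome, as a careful person would: the job done as asked, in the order asked, and still so for the second after the job is handed in, with the robot touching nothing.
It also fails if it takes over 72 s, if anything falls off the work surface, if the arm or the gripper's body presses on something with over 40 N, if the wrist force passes 120 N, or if a joint passes its speed limit or range.

## Working session

There is one attempt and no reset: what is moved stays moved. The work goes in short steps, Python scripts to look and compute and a tool call to move; the robot and the scene stay as the last step left them, time stands still between calls to the robot, and variables do not carry over. Pictures are saved under pics/ and viewed, at most 12 in all, crops included, and the job is handed in when it is done.

Besides the shell and the picture viewer there is one more tool, called after "Request:" as name(argument=value, ...) on one line, values as JSON. servo_tool: Moves the arm, as the interface text tells. Shifts and turns lie within -1 to 1; 1 stands for 300 mm of shift or pi rad of turn. Its arguments: {"type":"object","properties":{"series":{"type":"array"},"grip_force":{"type":"number"}},"required":["series"]}

```bash
mkdir -p pics; ls; cat > h.py <<'E'
import numpy as np, cv2
from cell import get_obs, eyes, env
from scipy.spatial.transform import Rotation as R
def cam(n):
    o=get_obs(); c=eyes.read_camera(n)
    if n=="wrist":
        T=np.eye(4);T[:3,:3]=R.from_euler('xyz',o['tool_rot'],degrees=True).as_matrix();T[:3,3]=o['tool_pos']
        M=T@np.array(c['mount']);c['origin']=M[:3,3];c['rotation']=M[:3,:3]
    c['origin']=np.array(c['origin']);c['rotation']=np.array(c['rotation'])
    c['K']=np.array([[c['fx'],0,c['cx']],[0,c['fy'],c['cy']],[0,0,1]]);c['D']=np.array(c['distortion'],float)
    return c
def rays(c,px):
    n=cv2.undistortPoints(np.array(px,float).reshape(-1,1,2),c['K'],c['D']).reshape(-1,2)
    return np.c_[n,np.ones(len(n))]@c['rotation'].T
def onplane(c,px,z):
    r=rays(c,px);return c['origin']+r*((z-c['origin'][2])/r[:,2])[:,None]
def cloud(c):
    v,u=np.mgrid[0:400,0:640]
    r=rays(c,np.c_[u.ravel(),v.ravel()])
    return (c['origin']+r*c['depth'].ravel()[:,None]).reshape(400,640,3)
def save(c,n): cv2.imwrite(f'pics/{n}.png',c['frame'][:,:,::-1])
E
python3 - <<'E'
from h import *
o=get_obs();print({k:o[k] for k in('time_s','tool_pos','tool_rot','force','grip_width')})
a=cam('top');b=cam('scene');save(a,'top');save(b,'scene')
for c in(a,b):print(c['origin'],c['rotation'].round(2).tolist(),c['fx'],(c['depth']>0).mean())
E
```

```text
pics
{'time_s': 0.0, 'tool_pos': array([0.15364417, 0.63100432, 0.22146658]), 'tool_rot': array([-1.79890037e+02,  5.46269355e-03,  1.66323076e+02]), 'force': array([ 0.3979585 , -0.03478633,  0.20832752]), 'grip_width': 0.0871541307863788}
[0.4244814  0.0719609  0.95589618] [-174.62, 1.74, -89.29] 364.1630971328374 0.99601171875
[ 0.08835063 -0.42014547  0.90106385] [-141.04, -0.83, -39.41] 458.9525314575957 0.99333984375
```

View pics/top.png

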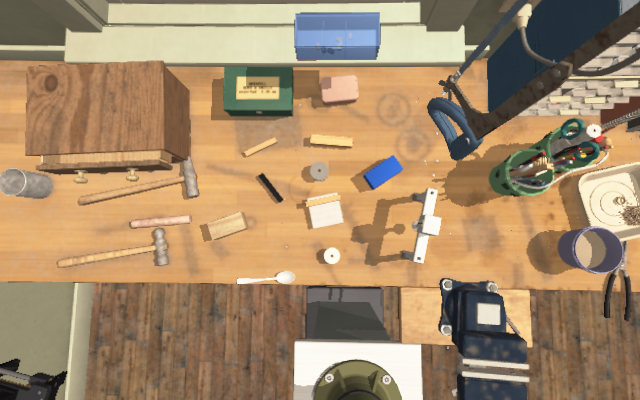

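View pics/scene.png

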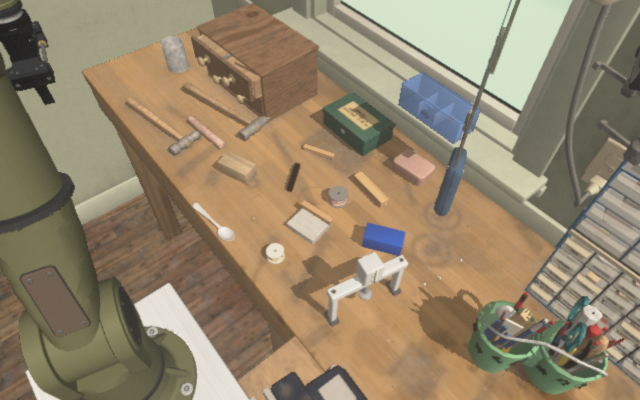

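The top view shows these candidates:
- **Sticks:** thin pale stick at (260,147), thicker stick at (330,141), black stick at (270,187), and the laid stick at (323,201) on the steel at (325,213).
- **Blocks:** wood block at (224,226), blue look-alike at (383,172), pink block at (340,90).
- **Other:** gauge at (427,226), spools at (319,171) and (332,256).

I choose the thin pale stick at (260,147) and the wood block at (224,226). Next I'll measure them and check with a close crop.

```bash
sed -i "s/^    c\['origin'\]=np.array(c\['origin'\]);.*/    c['origin']=np.array(c['origin']);r=np.array(c['rotation']);c['rotation']=r if r.shape==(3,3) else R.from_euler('xyz',r,degrees=True).as_matrix()/" h.py
python3 - <<'E'
from h import *
a=cam('top')
P=cloud(a)
for n,(u,v) in dict(bench=(290,240),loose=(260,147),thick=(330,141),laid=(323,201),steel=(325,213),wood=(224,226),blue=(383,172),sp1=(319,171),sp2=(332,256),gauge=(431,226),saw=(455,130)).items(): print(n,P[v,u].round(4))
# height map blobs
Z=P[:,:,2]
for n,(u,v,w,lo,hi) in dict(loose=(260,147,26,.006,.03),wood=(224,226,32,.025,.05),laidtop=(323,201,28,.026,.04),steel=(325,213,32,.010,.024),sp1=(319,171,18,.01,.04),sp2=(332,256,16,.01,.04),thick=(330,141,30,.015,.035),housing=(429,226,30,.14,.19),beam=(427,226,50,.095,.135)).items():
    s=np.s_[v-w:v+w,u-w:u+w]
    m=((Z[s]>lo)&(Z[s]<hi)).astype(np.uint8)
    k,l,st,ce=cv2.connectedComponentsWithStats(m)
    i=1+np.argmax(st[1:,4]);q=P[s][l==i]
    r=cv2.minAreaRect((q[:,:2]*1000).astype(np.float32))
    print(n,st[i,4],np.round(r[0],1),np.round(r[1],1),round(r[2],1),'z',np.median(q[:,2]).round(4))
f=a['frame']
c=np.hstack([cv2.resize(f[120:270,190:350],None,fx=2.5,fy=2.5,interpolation=2),cv2.resize(f[180:280,390:470],None,fx=3.75,fy=3.75,interpolation=2)])
cv2.imwrite('pics/crop.png',c[:,:,::-1]);print(c.shape)
E
```

```text
bench [4.037e-01 1.737e-01 4.000e-04]
loose [0.6472 0.2564 0.0143]
thick [0.4245 0.072  0.9559]
laid [0.5041 0.088  0.0324]
steel [0.4741 0.0827 0.0219]
wood [0.4376 0.3366 0.0417]
blue [ 0.5789 -0.0633  0.0377]
sp1 [ 5.868e-01  1.001e-01 -3.000e-04]
sp2 [3.639e-01 6.360e-02 3.000e-04]
gauge [ 0.4411 -0.1449  0.169 ]
saw [ 0.6202 -0.1637  0.273 ]
loose 203 [648.7 256.9] [15.  89.4] 26.5 z 0.0144
wood 663 [439.1 332.4] [45.  89.2] 20.0 z 0.0407
laidtop 197 [506.   89.9] [14.4 88.8] 13.2 z 0.033
steel 704 [471.   82.2] [58.9 79.7] 12.3 z 0.0189
sp1 267 [583.  100.6] [45.4 43.9] 0.7 z 0.031
sp2 190 [366.7  66.4] [37.7 35.4] 0.3 z 0.025
thick 411 [664.1  69.9] [109.4  25.4] 85.4 z 0.0243
housing 379 [ 443.7 -146.3] [37.9 39.7] 78.9 z 0.1684
beam 692 [ 444.8 -142.9] [ 31.2 171.1] 77.8 z 0.1186
(375, 700, 3)
```

View pics/crop.png

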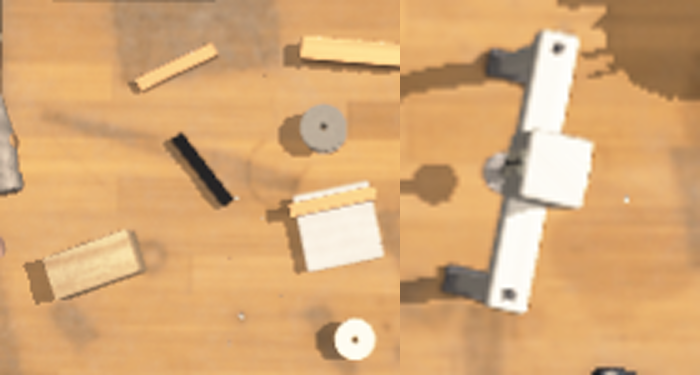

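The crop confirms the thin pale stick, the wood block, the steel with its laid stick, and the gauge, with no obstacles close to any of them. The depth sizes match the stated sizes to within about 1 mm. I'll plan the first reach from these.

```bash
cat >> h.py <<'E'
def go(x,y,z,yaw):
    o=get_obs();r=R.from_euler('xyz',o['tool_rot'],degrees=True)
    d=np.array([x,y,z])-o['tool_pos'];g=R.from_euler('xyz',[180,0,yaw],degrees=True)
    print('shift',(r.inv().apply(d)/.3).round(4),'turn',((r.inv()*g).as_rotvec()/np.pi).round(4),'rows',np.ceil(np.linalg.norm(d)/.0417),'t',round(o['time_s'],2),o['tool_pos'].round(4),o['tool_rot'].round(2),'F',np.round(o['force'],1),'w',round(o['grip_width'],4))
E
python3 -c "
from h import *
go(.6487,.2569,.15,116.5)"
```

```text
shift [-1.8983 -0.8215  0.2404] turn [-4.000e-04  2.000e-04  2.768e-01] rows 15.0 t 0.15 [0.1537 0.6311 0.2217] [-179.92    0.    166.32] F [-0.4  0.2  0.6] w 0.0874
```

Request:
servo_tool(series=[[[-0.95,-0.41,0,0,0,0.277,0.5],[-0.95,-0.41,0,0,0,0.277,0.5],[-0.95,-0.41,0,0,0,0.277,0.5],[-0.95,-0.41,0,0,0,0.277,0.5],[-0.95,-0.41,0,0,0,0.277,0.5],[-0.95,-0.41,0,0,0,0.277,0.5],[-0.95,-0.41,0,0,0,0.277,0.5],[-0.95,-0.41,0,0,0,0.277,0.5],[-0.95,-0.41,0,0,0,0.277,0.5]]])

```text
time_s: 0.9
tool_pos: [0.4076, 0.4391, 0.2225]
tool_rot: [179.9, 0.2, 115.9]
force: [0.3, -0.5, 0.1]
grip_width: 0.0443
grasp_force: 0.0
```

```bash
python3 -c "
from h import *
go(.6487,.2569,.15,116.5)"
```

```text
shift [-0.8961  0.4582  0.2455] turn [ 0.0004  0.0011 -0.0036] rows 8.0 t 0.9 [0.4076 0.4391 0.2225] [179.92   0.2  115.85] F [ 0.3 -0.5  0.1] w 0.0443
```

Request:
servo_tool(series=[[[-0.896,0.458,0.24,0,0,-0.003,0.5],[-0.896,0.458,0.24,0,0,-0.003,0.5],[-0.896,0.458,0.24,0,0,-0.003,0.5],[-0.896,0.458,0.24,0,0,-0.003,0.5],[-0.896,0.458,0.24,0,0,-0.003,0.5],[-0.896,0.458,0.24,0,0,-0.003,0.5],[-0.896,0.458,0.24,0,0,-0.003,0.5],[-0.896,0.458,0.24,0,0,-0.003,0.5],[-0.896,0.458,0.24,0,0,-0.003,0.5],[-0.896,0.458,0.24,0,0,-0.003,0.5],[-0.896,0.458,0.24,0,0,-0.003,0.5]]])

```text
time_s: 1.82
tool_pos: [0.6431, 0.2674, 0.1503]
tool_rot: [-180.0, -0.1, 117.1]
force: [-0.5, 0.5, 0.1]
grip_width: 0.0436
grasp_force: 0.0
```

```bash
python3 -c "
from h import *
go(.6487,.2569,.003,116.5)
c=cam('wrist');P=cloud(c);Z=P[:,:,2];save(c,'w1')
m=((Z>.007)&(Z<.03)&(np.hypot(P[:,:,0]-.6487,P[:,:,1]-.2569)<.07)).astype(np.uint8)
k,l,st,ce=cv2.connectedComponentsWithStats(m);i=1+np.argmax(st[1:,4]);q=P[l==i]
print(cv2.minAreaRect((q[:,:2]*1000).astype(np.float32)),np.median(q[:,2]),st[i])
"
```

```text
shift [-0.0404  0.0008  0.4909] turn [-0.0002 -0.0006  0.0035] rows 4.0 t 1.82 [0.6431 0.2674 0.1503] [-1.7997e+02 -1.1000e-01  1.1713e+02] F [-0.5  0.5  0.1] w 0.0436
((649.9708251953125, 258.91937255859375), (14.012238502502441, 89.00562286376953), 26.74496078491211) 0.01259594644603984 [ 316  157   15   87 1201]
```

View pics/w1.png

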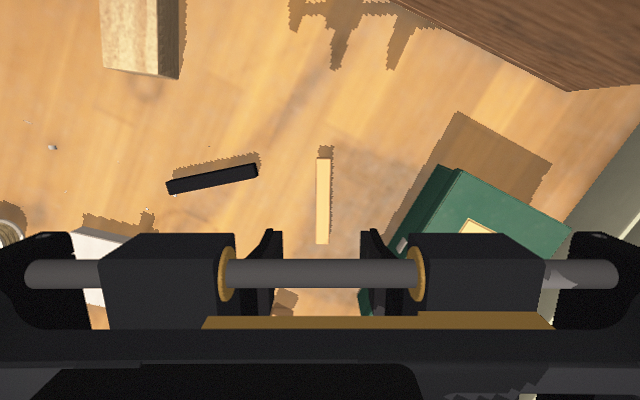

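The wrist view shows the loose stick between the fingers at (323,200). The green box at (430,200) is close on one side, so I need its clearance from the gripper body.

```bash
python3 -c "
from h import *
c=cam('top');P=cloud(c)
b=P[60:122,215:300].reshape(-1,3);b=b[(b[:,2]>.03)&(b[:,2]<.2)]
print('boxpts',b.min(0),b.max(0),np.percentile(b[:,2],[5,50,95]))
r=cv2.minAreaRect((b[:,:2]*1000).astype(np.float32));print(cv2.boxPoints(r))
for s in(1,-1):
  e=np.array([.650,.2585])+s*.095*np.array([.894,.448]);print('body end',e,e+.0375*np.array([.448,-.894]),e-.0375*np.array([.448,-.894]))
go(.6497,.2582,.003,116.7)
"
```

```text
boxpts [0.73077715 0.14422054 0.03007338] [0.84625626 0.3459145  0.15846676] [0.05646377 0.06038017 0.15344213]
[[730.61304 345.75177]
 [730.92004 144.09479]
 [846.29785 144.27045]
 [845.99084 345.92743]]
body end [0.73493 0.30106] [0.75173  0.267535] [0.71813  0.334585]
body end [0.56507 0.21594] [0.58187  0.182415] [0.54827  0.249465]
shift [-0.0401  0.0048  0.493 ] turn [ 0.0001 -0.0005  0.0028] rows 4.0 t 1.92 [0.643  0.268  0.1509] [ 1.7998e+02 -1.0000e-01  1.1720e+02] F [ 0.3 -0.2  0.8] w 0.0434
```

Request:
servo_tool(series=[[[-0.04,0.005,0.1,0,0,0.003,0.5],[-0.04,0.005,0.2,0,0,0.003,0.5],[-0.04,0.005,0.3,0,0,0.003,0.5],[-0.04,0.005,0.38,0,0,0.003,0.5],[-0.04,0.005,0.44,0,0,0.003,0.5],[-0.04,0.005,0.47,0,0,0.003,0.5],[-0.04,0.005,0.49,0,0,0.003,0.5],[-0.04,0.005,0.49,0,0,0.003,0.5],[-0.04,0.005,0.49,0,0,0.003,0.5]]])

```text
time_s: 2.67
tool_pos: [0.6517, 0.2561, 0.0048]
tool_rot: [179.9, -0.0, 116.5]
force: [-0.6, -0.2, 0.4]
grip_width: 0.0439
grasp_force: 0.0
```

Request:
servo_tool(series=[[[0,0,0,0,0,0,0.1],[0,0,0,0,0,0,0.1],[0,0,0,0,0,0,0.1],[0,0,0,0,0,0,0.1],[0,0,0,0,0,0,0.1]]], grip_force=15)

```text
time_s: 3.08
tool_pos: [0.6514, 0.2553, 0.0041]
tool_rot: [180.0, -0.0, 116.4]
force: [-0.1, -0.2, -0.3]
grip_width: 0.018
grasp_force: 0.0
```

Request:
servo_tool(series=[[[0,0,0,0,0,0,0],[0,0,0,0,0,0,0],[0,0,0,0,0,0,0],[0,0,-0.05,0,0,0,0],[0,0,-0.15,0,0,0,0],[0,0,-0.27,0,0,0,0],[0,0,-0.4,0,0,0,0],[0,0,-0.4,0,0,0,0]]])

```text
time_s: 3.75
tool_pos: [0.6563, 0.2567, 0.1344]
tool_rot: [179.1, 0.0, 116.4]
force: [2.9, 0.5, 0.8]
grip_width: 0.0141
grasp_force: 15.0
```

```bash
python3 -c "
from h import *
go(.4549,.0787,.12,102.7)
print(get_obs()['grasp_force'])
c=cam('wrist');P=cloud(c);Z=P[:,:,2]
o=get_obs();t=o['tool_pos'];z0=t[2]
m=((Z>z0-.03)&(Z<z0+.02)&(np.hypot(P[:,:,0]-t[0],P[:,:,1]-t[1])<.08)).astype(np.uint8)
k,l,st,ce=cv2.connectedComponentsWithStats(m)
for i in range(1,k):
  if st[i,4]>100:
    q=P[l==i];print(st[i],cv2.minAreaRect((q[:,:2]*1000).astype(np.float32)),np.median(q[:,2]))
save(c,'w2')
"
```

```text
shift [-0.2325 -0.8659  0.0349] turn [ 0.0049 -0.0004  0.0763] rows 7.0 t 3.75 [0.6563 0.2567 0.1344] [1.7912e+02 3.0000e-02 1.1644e+02] F [2.9 0.5 0.8] w 0.0141
14.999790787696838
[ 289  164   64   95 3006] ((648.9505004882812, 278.41436767578125), (31.22890281677246, 51.16460037231445), 11.184589385986328) 0.14312950774834043
[308 288  26  28 712] ((668.5814208984375, 231.9344940185547), (14.077303886413574, 18.46710968017578), 27.055110931396484) 0.1431366371572223
```

View pics/w2.png

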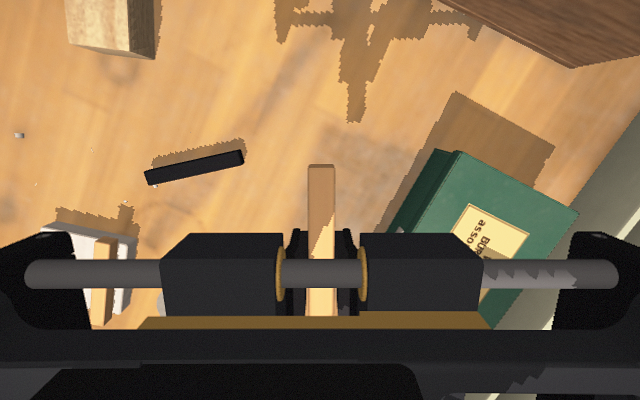

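The wrist view shows the stick held between the pads at (320,240), with 14.1 mm opening and 15 N grip. The steel and laid stick are at (90,265).

Request:
servo_tool(series=[[[-0.225,-0.866,0.03,0.004,0,0.076,0],[-0.225,-0.866,0.03,0.004,0,0.076,0],[-0.225,-0.866,0.03,0.004,0,0.076,0],[-0.225,-0.866,0.03,0.004,0,0.076,0],[-0.225,-0.866,0.03,0.004,0,0.076,0],[-0.225,-0.866,0.03,0.004,0,0.076,0],[-0.225,-0.866,0.03,0.004,0,0.076,0],[-0.225,-0.866,0.03,0.004,0,0.076,0],[-0.225,-0.866,0.03,0.004,0,0.076,0],[-0.225,-0.866,0.03,0.004,0,0.076,0],[-0.225,-0.866,0.03,0.004,0,0.076,0]]])

```text
time_s: 4.72
tool_pos: [0.4495, 0.0799, 0.1147]
tool_rot: [-179.3, 0.1, 102.8]
force: [0.8, 0.7, 0.3]
grip_width: 0.014
grasp_force: 15.0
```

```bash
python3 -c "
from h import *
c=cam('wrist');P=cloud(c);Z=P[:,:,2]
for n,lo,hi in(('steel',.011,.024),('laid',.026,.038),('held',.08,.14)):
  m=((Z>lo)&(Z<hi)&(np.hypot(P[:,:,0]-.481,P[:,:,1]-.084)<.08)).astype(np.uint8)
  k,l,st,ce=cv2.connectedComponentsWithStats(m)
  for i in range(1,k):
   if st[i,4]>100:
    q=P[l==i];print(n,st[i],cv2.boxPoints(cv2.minAreaRect((q[:,:2]*1000).astype(np.float32))).round(1).tolist(),np.median(q[:,2]))
save(c,'w3')
go(.4555,.0757,.06,102.7)
"
```

```text
steel [ 315  154   73   93 3822] [[434.6000061035156, 115.80000305175781], [458.79998779296875, 37.099998474121094], [515.5, 54.5], [491.29998779296875, 133.1999969482422]] 0.01666883329699384
steel [400 159  10  74 361] [[508.20001220703125, 131.89999389648438], [522.2999877929688, 68.30000305175781], [527.0999755859375, 69.4000015258789], [512.9000244140625, 133.0]] 0.016518371382514496
laid [ 383  155   22   78 1388] [[489.8999938964844, 133.10000610351562], [504.5, 69.30000305175781], [518.4000244140625, 72.5], [503.79998779296875, 136.3000030517578]] 0.030527728683237096
held [ 286  164   72   95 3348] [[430.29998779296875, 78.30000305175781], [462.70001220703125, 76.69999694824219], [465.3999938964844, 127.19999694824219], [432.8999938964844, 128.89999389648438]] 0.12362380353441792
held [308 288  26  28 711] [[446.5, 60.5], [450.8999938964844, 42.0], [464.6000061035156, 45.29999923706055], [460.20001220703125, 63.79999923706055]] 0.12363774983032816
shift [-0.0176  0.0188  0.182 ] turn [-0.0038  0.0006  0.0008] rows 2.0 t 4.77 [0.4495 0.0799 0.1146] [-1.7931e+02  1.1000e-01  1.0285e+02] F [ 0.4 -0.  -0.7] w 0.0137
```

View pics/w3.png

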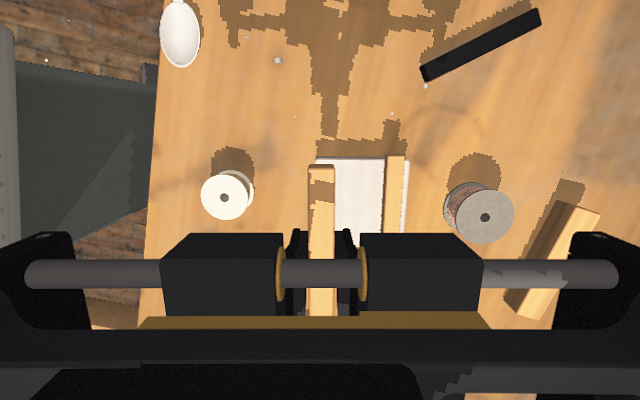

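The wrist view shows the held stick over the clear half of the steel, the laid stick at (395,195), and the spools at (227,195) and (480,212), which are clear. The wrist and top cameras agree to about 1 mm.

Request:
servo_tool(series=[[[-0.019,0.02,0.08,-0.003,0,0,0],[-0.019,0.02,0.16,-0.003,0,0,0],[-0.019,0.02,0.22,-0.003,0,0,0],[-0.019,0.02,0.255,-0.003,0,0,0],[-0.019,0.02,0.255,-0.003,0,0,0],[-0.019,0.02,0.255,-0.003,0,0,0],[-0.019,0.02,0.255,-0.003,0,0,0]]])

```text
time_s: 5.35
tool_pos: [0.456, 0.0749, 0.0389]
tool_rot: [-179.9, 0.1, 102.8]
force: [0.2, -0.3, -0.4]
grip_width: 0.0137
grasp_force: 15.0
```

```bash
python3 -c "
from h import *
go(.4564,.0756,.023,102.8)
"
```

```text
shift [0.0021 0.002  0.053 ] turn [-0.0004  0.0005 -0.    ] rows 1.0 t 5.35 [0.456  0.0749 0.0389] [-1.7992e+02  9.0000e-02  1.0280e+02] F [ 0.2 -0.3 -0.4] w 0.0137
```

Request:
servo_tool(series=[[[0.002,0.002,0.015,0,0,0,0],[0.002,0.002,0.03,0,0,0,0],[0.002,0.002,0.04,0,0,0,0],[0.002,0.002,0.048,0,0,0,0],[0.002,0.002,0.052,0,0,0,0],[0.002,0.002,0.052,0,0,0,0],[0.002,0.002,0.052,0,0,0,0],[0.002,0.002,0.052,0,0,0,0]]])

```text
time_s: 6.02
tool_pos: [0.4554, 0.0752, 0.0225]
tool_rot: [-179.8, 0.1, 102.8]
force: [0.3, -0.4, -0.9]
grip_width: 0.0137
grasp_force: 15.0
```

Request:
servo_tool(series=[[[0,0,0.002,0,0,0,0],[0,0,0.004,0,0,0,0],[0,0,0.004,0,0,0,0],[0,0,0.004,0,0,0,0]]])

```text
time_s: 6.35
tool_pos: [0.4555, 0.0752, 0.0217]
tool_rot: [-179.8, 0.1, 102.8]
force: [-1.1, -0.7, 5.6]
grip_width: 0.0137
grasp_force: 15.0
```

Request:
servo_tool(series=[[[0,0,-0.001,0,0,0,0.36],[0,0,-0.001,0,0,0,0.36],[0,0,-0.001,0,0,0,0.36],[0,0,-0.001,0,0,0,0.36],[0,0,-0.001,0,0,0,0.36],[0,0,-0.05,0,0,0,0.36],[0,0,-0.15,0,0,0,0.36],[0,0,-0.28,0,0,0,0.36],[0,0,-0.35,0,0,0,0.36],[0,0,-0.35,0,0,0,0.36],[0,0,-0.35,0,0,0,0.36]]])

```text
time_s: 7.27
tool_pos: [0.4564, 0.0758, 0.1273]
tool_rot: [-180.0, 0.0, 102.8]
force: [-0.2, -0.3, -0.9]
grip_width: 0.0313
grasp_force: 0.0
```

```bash
python3 -c "
from h import *
c=cam('wrist');P=cloud(c);Z=P[:,:,2]
m=((Z>.026)&(Z<.038)&(np.hypot(P[:,:,0]-.481,P[:,:,1]-.084)<.08)).astype(np.uint8)
k,l,st,ce=cv2.connectedComponentsWithStats(m)
for i in range(1,k):
   if st[i,4]>100:
    q=P[l==i];print(st[i],cv2.boxPoints(cv2.minAreaRect((q[:,:2]*1000).astype(np.float32))).round(1).tolist(),np.median(q[:,2]))
save(c,'w4')
c=cam('top');P=cloud(c);save(c,'top2')
q=P[190:240,190:260].reshape(-1,3);q=q[(q[:,2]>.025)&(q[:,2]<.05)]
print(cv2.minAreaRect((q[:,:2]*1000).astype(np.float32)))
go(.4391,.3324,.12,110)
"
```

```text
[ 312  147   17  101 1630] [[438.1000061035156, 120.5999984741211], [458.6000061035156, 33.20000076293945], [472.0, 36.400001525878906], [451.5, 123.80000305175781]] 0.030564963989268862
[ 372  146   21  101 1684] [[489.8999938964844, 133.1999969482422], [509.70001220703125, 46.0], [523.7000122070312, 49.20000076293945], [503.8999938964844, 136.39999389648438]] 0.03051197231680064
((481.3453369140625, 357.1266174316406), (156.65032958984375, 94.09141540527344), 30.57392692565918)
shift [0.8475 0.1392 0.015 ] turn [-0.0016  0.0004 -0.0401] rows 7.0 t 7.37 [0.4546 0.0752 0.1251] [-1.7972e+02  9.0000e-02  1.0278e+02] F [-0.4 -0.  -0.2] w 0.0313
```

View pics/w4.png

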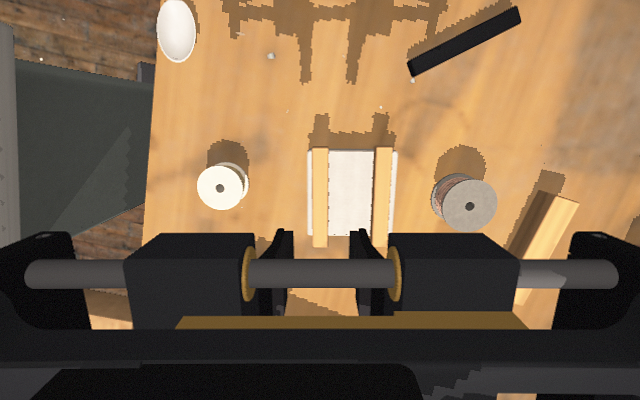

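The wrist view shows both sticks on the steel at (320,197) and (383,197). They are parallel and 53 mm apart, and the laid stick has not moved. The wood block is next.

Request:
servo_tool(series=[[[0.848,0.139,0.01,0,0,-0.04,0.8],[0.848,0.139,0.01,0,0,-0.04,0.8],[0.848,0.139,0.01,0,0,-0.04,0.8],[0.848,0.139,0.01,0,0,-0.04,0.8],[0.848,0.139,0.01,0,0,-0.04,0.8],[0.848,0.139,0.01,0,0,-0.04,0.8],[0.848,0.139,0.01,0,0,-0.04,0.8],[0.848,0.139,0.01,0,0,-0.04,0.8],[0.848,0.139,0.01,0,0,-0.04,0.8],[0.848,0.139,0.01,0,0,-0.04,0.8],[0.848,0.139,0.01,0,0,-0.04,0.8]]])

```text
time_s: 8.28
tool_pos: [0.4404, 0.3303, 0.1222]
tool_rot: [-179.8, 0.1, 109.8]
force: [0.0, 0.1, 0.5]
grip_width: 0.0699
grasp_force: 0.0
```

```bash
python3 -c "
from h import *
c=cam('wrist');P=cloud(c);Z=P[:,:,2]
m=((Z>.033)&(Z<.045)&(np.hypot(P[:,:,0]-.439,P[:,:,1]-.332)<.08)).astype(np.uint8)
k,l,st,ce=cv2.connectedComponentsWithStats(m)
for i in range(1,k):
   if st[i,4]>100:
    q=P[l==i];print(st[i],cv2.boxPoints(cv2.minAreaRect((q[:,:2]*1000).astype(np.float32))).round(1).tolist(),cv2.minAreaRect((q[:,:2]*1000).astype(np.float32)),np.median(q[:,2]))
go(.4391,.3324,.012,110)
"
```

```text
[ 294  146   57  106 5748] [[403.0, 369.29998779296875], [433.6000061035156, 285.1000061035156], [476.5, 300.70001220703125], [445.79998779296875, 384.8999938964844]] ((439.7400207519531, 335.00634765625), (45.574832916259766, 89.58526611328125), 20.001379013061523) 0.038644542145378324
shift [ 0.0078 -0.001   0.3682] turn [-0.0012  0.0005 -0.0011] rows 3.0 t 8.33 [0.4405 0.3306 0.1225] [-1.7979e+02  9.0000e-02  1.0980e+02] F [ 0.5 -0.7 -0.1] w 0.0695
```

Request:
servo_tool(series=[[[0.013,0.001,0.1,0,0,-0.001,0.8],[0.013,0.001,0.2,0,0,-0.001,0.8],[0.013,0.001,0.28,0,0,-0.001,0.8],[0.013,0.001,0.34,0,0,-0.001,0.8],[0.013,0.001,0.375,0,0,-0.001,0.8],[0.013,0.001,0.375,0,0,-0.001,0.8],[0.013,0.001,0.375,0,0,-0.001,0.6],[0.013,0.001,0.375,0,0,-0.001,0.3],[0.013,0.001,0.375,0,0,-0.001,0.3],[0.013,0.001,0.375,0,0,-0.001,0.3],[0.013,0.001,0.375,0,0,-0.001,0.3],[0.013,0.001,0.375,0,0,-0.001,0.3]]], grip_force=25)

```text
time_s: 9.33
tool_pos: [0.4392, 0.3367, 0.0112]
tool_rot: [-179.9, 0.0, 110.2]
force: [-1.1, -0.4, 4.5]
grip_width: 0.0448
grasp_force: 25.0
```

```bash
python3 -c "
from h import *
print(get_obs()['grasp_force'],get_obs()['qpos'].round(0))
go(.4809,.0849,.14,193)
"
```

```text
24.995108738075942 [-52.  19.  13. 110.  -5.  52. -16.]
shift [-0.8362 -0.1594 -0.4287] turn [-5.000e-04 -3.000e-04 -4.602e-01] rows 7.0 t 9.33 [0.4392 0.3367 0.0112] [-1.7991e+02  2.0000e-02  1.1016e+02] F [-1.1 -0.4  4.5] w 0.0448
```

Request:
servo_tool(series=[[[0,0,-0.05,0,0,0,0.3],[0,0,-0.15,0,0,0,0.3],[0,0,-0.27,0,0,-0.02,0.3],[0,0,-0.38,0,0,-0.05,0.3],[-0.1,-0.02,-0.43,0,0,-0.09,0.3],[-0.2,-0.04,-0.43,0,0,-0.13,0.3],[-0.3,-0.06,-0.43,0,0,-0.17,0.3],[-0.4,-0.08,-0.43,0,0,-0.21,0.3],[-0.5,-0.1,-0.43,0,0,-0.25,0.3],[-0.6,-0.12,-0.43,0,0,-0.285,0.3],[-0.7,-0.14,-0.43,0,0,-0.32,0.3],[-0.8,-0.155,-0.43,0,0,-0.355,0.3]]])

```text
time_s: 10.33
tool_pos: [0.4775, 0.0936, 0.1395]
tool_rot: [-179.9, -0.2, 174.4]
force: [-0.6, 0.6, -1.6]
grip_width: 0.0448
grasp_force: 25.0
```

```bash
python3 -c "
from h import *
print(get_obs()['grasp_force'],get_obs()['qpos'].round(0))
go(.4795,.0845,.12,193)
"
```

```text
24.99310065060854 [-35.   2.  21. 112.  -1.  66.  71.]
shift [-0.0097 -0.0294  0.0651] turn [-0.0005 -0.001  -0.1035] rows 1.0 t 10.33 [0.4775 0.0936 0.1395] [-1.7988e+02 -1.6000e-01  1.7438e+02] F [-0.6  0.6 -1.6] w 0.0448
```

Request:
servo_tool(series=[[[-0.01,-0.03,0.04,0,0,-0.035,0.3],[-0.01,-0.03,0.065,0,0,-0.07,0.3],[-0.01,-0.03,0.065,0,0,-0.104,0.3],[-0.01,-0.03,0.065,0,0,-0.104,0.3],[-0.01,-0.03,0.065,0,0,-0.104,0.3],[-0.01,-0.03,0.065,0,0,-0.104,0.3]]])

```text
time_s: 10.83
tool_pos: [0.4801, 0.0861, 0.1203]
tool_rot: [-179.9, -0.1, -167.3]
force: [0.1, 0.3, -0.5]
grip_width: 0.0451
grasp_force: 25.0
```

```bash
python3 -c "
from h import *
c=cam('wrist');P=cloud(c);Z=P[:,:,2];save(c,'w5')
t=get_obs()['tool_pos']
for lo,hi in((.027,.036),(.13,.165)):
  m=((Z>lo)&(Z<hi)&(np.hypot(P[:,:,0]-.481,P[:,:,1]-.084)<.08)).astype(np.uint8)
  k,l,st,ce=cv2.connectedComponentsWithStats(m)
  for i in range(1,k):
   if st[i,4]>100:
    q=P[l==i];print(st[i],cv2.boxPoints(cv2.minAreaRect((q[:,:2]*1000).astype(np.float32))).round(1).tolist(),np.median(q[:,2]))
go(.4795,.0845,.06,193)
"
```

```text
[ 262  164  111   17 1111] [[437.5, 121.4000015258789], [457.79998779296875, 32.5], [470.8999938964844, 35.5], [450.6000061035156, 124.4000015258789]] 0.03057341308477346
[ 243  178  157   81 8693] [[431.6000061035156, 112.5], [446.1000061035156, 45.0], [481.70001220703125, 52.70000076293945], [467.20001220703125, 120.0999984741211]] 0.14772555246551974
[ 275  288   93   28 2549] [[482.5, 111.30000305175781], [492.79998779296875, 66.9000015258789], [509.5, 70.80000305175781], [499.20001220703125, 115.0999984741211]] 0.14770442131377665
shift [ 0.0027 -0.0046  0.2012] turn [-0.0004 -0.0008 -0.0017] rows 2.0 t 10.88 [0.4801 0.0861 0.1204] [-1.7992e+02 -1.4000e-01 -1.6731e+02] F [ 0.8  0.3 -1.2] w 0.0448
```

View pics/w5.png

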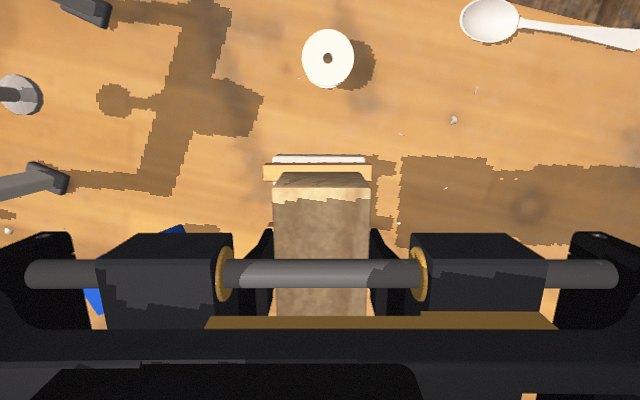

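The wrist view shows the wood block held level at (320,240), centred across the stick at (318,172). I'll lower it and feel for contact.

Request:
servo_tool(series=[[[0.005,-0.005,0.06,0,0,-0.002,0.3],[0.005,-0.005,0.12,0,0,-0.002,0.3],[0.005,-0.005,0.18,0,0,-0.002,0.3],[0.005,-0.005,0.22,0,0,-0.002,0.3],[0.005,-0.005,0.235,0,0,-0.002,0.3],[0.005,-0.005,0.24,0,0,-0.002,0.3],[0.005,-0.005,0.245,0,0,-0.002,0.3],[0.005,-0.005,0.25,0,0,-0.002,0.3],[0.005,-0.005,0.25,0,0,-0.002,0.3],[0.005,-0.005,0.25,0,0,-0.002,0.3]]])

```text
time_s: 11.72
tool_pos: [0.4792, 0.0841, 0.0457]
tool_rot: [-179.9, -0.1, -166.9]
force: [-0.6, -0.2, -0.3]
grip_width: 0.0448
grasp_force: 25.0
```

Request:
servo_tool(series=[[[0,0,0.004,0,0,0,0.3],[0,0,0.006,0,0,0,0.3],[0,0,0.008,0,0,0,0.3],[0,0,0.01,0,0,0,0.3],[0,0,0.01,0,0,0,0.3],[0,0,0.01,0,0,0,0.3]]])

```text
time_s: 12.22
tool_pos: [0.4788, 0.084, 0.0432]
tool_rot: [-179.9, -0.2, -166.9]
force: [-4.4, -0.8, 7.8]
grip_width: 0.0449
grasp_force: 25.0
```

Request:
servo_tool(series=[[[0,0,-0.001,0,0,0,0.3],[0,0,-0.002,0,0,0,0.75],[0,0,-0.002,0,0,0,0.75],[0,0,-0.002,0,0,0,0.75],[0,0,-0.002,0,0,0,0.75],[0,0,-0.002,0,0,0,0.75],[0,0,-0.06,0,0,0,0.75],[0,0,-0.16,0,0,0,0.75],[0,0,-0.29,0,0,0,0.75],[0,0,-0.42,0,0,0,0.75],[0,0,-0.55,0,0,0,0.75],[0,0,-0.55,0,0,0,0.75]]])

```text
time_s: 13.22
tool_pos: [0.4835, 0.0852, 0.2151]
tool_rot: [180.0, 0.6, -166.9]
force: [1.7, 0.8, 0.1]
grip_width: 0.0652
grasp_force: 0.0
```

```bash
python3 -c "
from h import *
c=cam('wrist');P=cloud(c);Z=P[:,:,2];save(c,'w6')
for n,lo,hi in(('wood',.06,.08),('stick',.027,.036)):
  m=((Z>lo)&(Z<hi)&(np.hypot(P[:,:,0]-.481,P[:,:,1]-.084)<.09)).astype(np.uint8)
  k,l,st,ce=cv2.connectedComponentsWithStats(m)
  for i in range(1,k):
   if st[i,4]>100:
    q=P[l==i];r=cv2.minAreaRect((q[:,:2]*1000).astype(np.float32));print(n,st[i],r,np.percentile(q[:,2],[5,50,95]))
    if n=='wood': print(np.linalg.lstsq(np.c_[q[:,:2],np.ones(len(q))],q[:,2],rcond=None)[0])
go(.4444,-.1446,.22,167.8)
print(get_obs()['qpos'].round(0))
"
```

```text
wood [ 298  140   47   88 3873] ((481.9072570800781, 86.63773345947266), (90.29749298095703, 45.418556213378906), 13.433489799499512) [0.0692615  0.07061443 0.07179724]
[0.00383371 0.00261127 0.06846632]
stick [279 146  20  13 249] ((461.8929443359375, 44.44749069213867), (13.269558906555176, 21.542537689208984), 13.033705711364746) [0.02887562 0.03045361 0.03163678]
stick [345 147  16  13 207] ((446.6161193847656, 114.1792221069336), (13.618744850158691, 17.016578674316406), 13.849117279052734) [0.02915547 0.03057516 0.03175498]
stick [282 193  18  12 214] ((513.864501953125, 57.52629852294922), (13.841501235961914, 19.895673751831055), 12.25283145904541) [0.02916164 0.0306693  0.03174507]
stick [344 193  16  12 185] ((497.9264221191406, 126.48477172851562), (13.189711570739746, 17.823711395263672), 13.11729907989502) [0.02882289 0.03058214 0.0317066 ]
stick [301 241  30   9 176] ((564.2492065429688, 98.847900390625), (10.248870849609375, 35.405696868896484), 11.226896286010742) [0.02758446 0.02857462 0.0297362 ]
shift [ 0.2958 -0.7167 -0.0296] turn [0.0004 0.0019 0.1408] rows 6.0 t 13.27 [0.482  0.085  0.2116] [-179.99    0.35 -166.86] F [-0.   0.5 -1.1] w 0.0652
[-35.  -2.  21. 107.   1.  74.  90.]
```

View pics/w6.png

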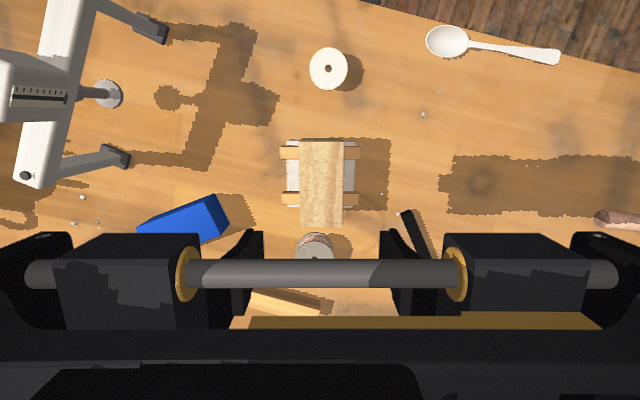

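The wrist view shows the wood block level across the middle of both sticks at (321,183), at 70.6 mm with a slope under 0.004. The wrist depth reads about 1.5 mm low throughout. The gauge is at upper left with its foot at (108,93).

Request:
servo_tool(series=[[[0.296,-0.717,-0.03,0,0,0.141,0.75],[0.296,-0.717,-0.03,0,0,0.141,0.75],[0.296,-0.717,-0.03,0,0,0.141,0.75],[0.296,-0.717,-0.03,0,0,0.141,0.75],[0.296,-0.717,-0.03,0,0,0.141,0.75],[0.296,-0.717,-0.03,0,0,0.141,0.75],[0.296,-0.717,-0.03,0,0,0.141,0.75],[0.296,-0.717,-0.03,0,0,0.141,0.75],[0.296,-0.717,-0.03,0,0,0.141,0.75],[0.296,-0.717,-0.03,0,0,0.141,0.75]]])

```text
time_s: 14.1
tool_pos: [0.4415, -0.1438, 0.216]
tool_rot: [-179.8, -0.2, 167.9]
force: [0.7, -0.1, 0.6]
grip_width: 0.0651
grasp_force: 0.0
```

```bash
python3 -c "
from h import *
c=cam('wrist');P=cloud(c);Z=P[:,:,2];save(c,'w7')
for n,lo,hi in(('housing',.155,.18),('beam',.108,.125)):
  m=((Z>lo)&(Z<hi)&(np.hypot(P[:,:,0]-.444,P[:,:,1]+.145)<.1)).astype(np.uint8)
  k,l,st,ce=cv2.connectedComponentsWithStats(m)
  for i in range(1,k):
   if st[i,4]>100:
    q=P[l==i];r=cv2.minAreaRect((q[:,:2]*1000).astype(np.float32));print(n,st[i],r,np.median(q[:,2]))
print(get_obs()['qpos'].round(0))
go(.4444,-.1446,.125,167.8)
"
```

```text
housing [ 295  192   52   56 2720] ((443.4910583496094, -143.58897399902344), (37.70228958129883, 39.81639099121094), 78.1968994140625) 0.16642340827087604
beam [ 300  102   41   84 2371] ((392.5329284667969, -134.13699340820312), (33.62318801879883, 66.75119018554688), 79.6191177368164) 0.11658331438204161
beam [308 248  26  11 286] ((489.6755065917969, -153.60032653808594), (23.282882690429688, 11.52580738067627), 79.1482925415039) 0.11640992637534978
[-22.  -6.  35. 110.   4.  76.  89.]
shift [-1.050e-02  2.000e-04  3.037e-01] turn [-0.0009 -0.001   0.0007] rows 3.0 t 14.15 [ 0.4416 -0.1438  0.2161] [-179.84   -0.18  167.92] F [-0.2  0.4 -0.5] w 0.065
```

View pics/w7.png

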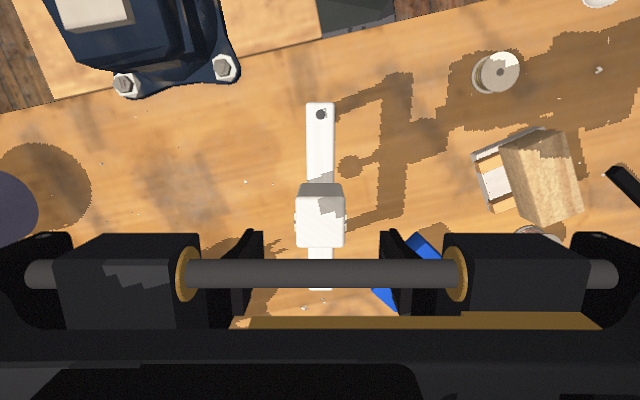

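The wrist view shows the housing at (320,215), centred between the open fingers with nothing in the way. The stack at (530,180) is intact.

Request:
servo_tool(series=[[[-0.007,0.001,0.08,0,0,-0.002,0.75],[-0.007,0.001,0.16,0,0,-0.002,0.75],[-0.007,0.001,0.23,0,0,-0.002,0.75],[-0.007,0.001,0.28,0,0,-0.002,0.75],[-0.007,0.001,0.3,0,0,-0.002,0.75],[-0.007,0.001,0.3,0,0,-0.002,0.75],[-0.007,0.001,0.3,0,0,-0.002,0.55],[-0.007,0.001,0.3,0,0,-0.002,0.4],[-0.007,0.001,0.3,0,0,-0.002,0.2],[-0.007,0.001,0.3,0,0,-0.002,0.2],[-0.007,0.001,0.3,0,0,-0.002,0.2],[-0.007,0.001,0.3,0,0,-0.002,0.2]]], grip_force=40)

```text
time_s: 15.15
tool_pos: [0.4438, -0.1456, 0.1272]
tool_rot: [-179.9, -0.1, 168.1]
force: [0.3, 0.5, 2.4]
grip_width: 0.036
grasp_force: 40.0
```

Request:
servo_tool(series=[[[0,0,-0.02,0,0,0,0.2],[0,0,-0.06,0,0,0,0.2],[0,0,-0.12,0,0,0,0.2],[0,0,-0.19,0,0,0,0.2],[0,0,-0.26,0,0,0,0.2],[0,0,-0.32,0,0,0,0.2],[0,0,-0.36,0,0,0,0.2],[0,0,-0.37,0,0,0,0.2],[0,0,-0.37,0,0,0,0.2]]])

```text
time_s: 15.9
tool_pos: [0.4437, -0.1455, 0.2378]
tool_rot: [-179.9, -0.1, 168.1]
force: [0.6, 0.4, -5.7]
grip_width: 0.0358
grasp_force: 40.0
```

```bash
python3 -c "
from h import *
go(.4815,.0858,.238,103.0)
print(get_obs()['qpos'].round(0))
"
```

```text
shift [ 0.0355  0.7804 -0.0024] turn [-1.000e-03 -1.000e-04  3.618e-01] rows 6.0 t 15.9 [ 0.4437 -0.1455  0.2378] [-1.7986e+02 -1.0000e-01  1.6812e+02] F [ 0.6  0.4 -5.7] w 0.0358
[-22.  -7.  35. 108.   4.  78.  89.]
```

Request:
servo_tool(series=[[[0.003,0.05,-0.01,0,0,0.02,0.2],[0.006,0.13,-0.01,0,0,0.05,0.2],[0.01,0.22,-0.01,0,0,0.085,0.2],[0.014,0.31,-0.01,0,0,0.12,0.2],[0.018,0.4,-0.01,0,0,0.155,0.2],[0.022,0.49,-0.01,0,0,0.19,0.2],[0.026,0.58,-0.01,0,0,0.225,0.2],[0.03,0.66,-0.01,0,0,0.26,0.2],[0.033,0.72,-0.01,0,0,0.295,0.2],[0.035,0.76,-0.01,0,0,0.325,0.2],[0.035,0.78,-0.01,0,0,0.35,0.2],[0.035,0.78,-0.01,0,0,0.362,0.2]]])

```text
time_s: 16.9
tool_pos: [0.4805, 0.0877, 0.2377]
tool_rot: [-179.6, 0.1, 102.9]
force: [0.1, -0.0, -5.9]
grip_width: 0.0358
grasp_force: 40.0
```

Request:
servo_tool(series=[[[0,0,0,0,0,0,0.2],[0,0,0,0,0,0,0.2],[0,0,0,0,0,0,0.2],[0,0,0,0,0,0,0.2]]])

```text
time_s: 17.23
tool_pos: [0.4813, 0.0852, 0.2396]
tool_rot: [-179.8, 0.1, 103.0]
force: [-0.6, 0.3, -5.7]
grip_width: 0.0358
grasp_force: 40.0
```

```bash
python3 -c "
from h import *
go(.4815,.0858,.238,103.0)
c=cam('wrist');P=cloud(c);Z=P[:,:,2];save(c,'w8')
t=get_obs()['tool_pos']
for n,lo,hi in(('housing',t[2]+.025,t[2]+.06),('beam',t[2]-.025,t[2]+.005)):
  m=((Z>lo)&(Z<hi)&(np.hypot(P[:,:,0]-t[0],P[:,:,1]-t[1])<.1)).astype(np.uint8)
  k,l,st,ce=cv2.connectedComponentsWithStats(m)
  for i in range(1,k):
   if st[i,4]>100:
    q=P[l==i];r=cv2.minAreaRect((q[:,:2]*1000).astype(np.float32));print(n,st[i],r,np.median(q[:,2]),np.linalg.lstsq(np.c_[q[:,:2],np.ones(len(q))],q[:,2],rcond=None)[0].round(3))
c=cam('scene');save(c,'s2')
"
```

```text
shift [0.0018 0.0011 0.0052] turn [-0.0013  0.0005 -0.0002] rows 1.0 t 17.23 [0.4813 0.0852 0.2396] [-1.7977e+02  8.0000e-02  1.0296e+02] F [-0.6  0.3 -5.7] w 0.0358
housing [ 253  231  137   28 2625] ((477.9977111816406, 100.93160247802734), (59.775577545166016, 11.077730178833008), 12.712045669555664) 0.2770304497756194 [-0.006  0.03   0.275]
housing [ 259  288  128   28 3384] ((482.3199462890625, 83.74356079101562), (46.88676834106445, 28.038902282714844), 12.838140487670898) 0.2794013097961343 [-0.157  0.662  0.305]
beam [ 289   89   66  131 5679] ((470.20635986328125, 136.44573974609375), (35.6420783996582, 68.4088134765625), 12.464484214782715) 0.22888719676553332 [ 0.014 -0.054  0.23 ]
```

View pics/s2.png

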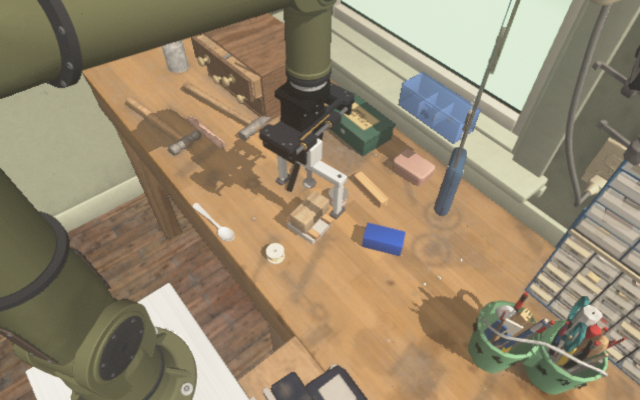

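The scene view shows the gauge held above the stack at (313,180), with its legs straddling the sticks' ends and all bystanders in place. I'll check its tilt before lowering.

```bash
python3 -c "
from h import *
c=cam('wrist');P=cloud(c);t=get_obs()['tool_pos']
u=np.array([.9744,.2250]);v=np.array([-.2250,.9744])
d=P[:,:,:2]-t[:2];a=d@u;b=d@v
for lo in range(25,90,8):
  m=(abs(a)<.007)&(b>lo/1e3)&(b<(lo+8)/1e3)&(abs(P[:,:,2]-t[2]+.011)<.02)
  print(lo,m.sum(),np.median(P[m][:,2]).round(4) if m.sum() else None)
m=(abs(b-.05)<.02)&(abs(P[:,:,2]-t[2]+.011)<.004)&(abs(a)<.03);print(np.percentile(a[m],[1,99]))
"
```

```text
25 335 0.2294
33 345 0.2294
41 353 0.2292
49 371 0.2294
57 375 0.2293
65 386 0.2293
73 431 0.23
81 297 0.229
89 0 None
[-0.01155651  0.01202497]
```

Request:
servo_tool(series=[[[0.002,0.001,0.03,-0.001,0,0,0.2],[0.002,0.001,0.07,-0.001,0,0,0.2],[0.002,0.001,0.11,-0.001,0,0,0.2],[0.002,0.001,0.15,-0.001,0,0,0.2],[0.002,0.001,0.185,-0.001,0,0,0.2],[0.002,0.001,0.21,-0.001,0,0,0.2],[0.002,0.001,0.225,-0.001,0,0,0.2],[0.002,0.001,0.235,-0.001,0,0,0.2],[0.002,0.001,0.235,-0.001,0,0,0.2],[0.002,0.001,0.235,-0.001,0,0,0.2]]])

```text
time_s: 18.22
tool_pos: [0.4819, 0.0863, 0.1699]
tool_rot: [180.0, 0.1, 103.0]
force: [0.2, 0.6, -4.8]
grip_width: 0.0359
grasp_force: 40.0
```

```bash
python3 -c "
from h import *
go(.4815,.0858,.130,103.0)"
```

```text
shift [-0.001  -0.0017  0.1331] turn [ 0.0002  0.0005 -0.0002] rows 1.0 t 18.22 [0.4819 0.0863 0.1699] [1.7996e+02 8.0000e-02 1.0296e+02] F [ 0.2  0.6 -4.8] w 0.0359
```

Request:
servo_tool(series=[[[0,0,0.012,0,0,0,0.2],[0,0,0.024,0,0,0,0.2],[0,0,0.036,0,0,0,0.2],[0,0,0.048,0,0,0,0.2],[0,0,0.06,0,0,0,0.2],[0,0,0.072,0,0,0,0.2],[0,0,0.084,0,0,0,0.2],[0,0,0.096,0,0,0,0.2],[0,0,0.108,0,0,0,0.2],[0,0,0.118,0,0,0,0.2],[0,0,0.125,0,0,0,0.2],[0,0,0.13,0,0,0,0.2]]])

```text
time_s: 19.22
tool_pos: [0.4817, 0.0861, 0.1304]
tool_rot: [180.0, 0.1, 103.0]
force: [1.0, -0.4, -3.1]
grip_width: 0.0355
grasp_force: 40.0
```

Request:
servo_tool(series=[[[0,0,0.001,0,0,0,0.2],[0,0,0.002,0,0,0,0.2],[0,0,0.003,0,0,0,0.2],[0,0,0.003,0,0,0,0.2]]])

```text
time_s: 19.55
tool_pos: [0.4816, 0.0861, 0.1298]
tool_rot: [180.0, 0.1, 103.0]
force: [0.4, -0.3, -3.1]
grip_width: 0.0358
grasp_force: 40.0
```

Request:
servo_tool(series=[[[0,0,0.002,0,0,0,0.2],[0,0,0.004,0,0,0,0.2],[0,0,0.006,0,0,0,0.2],[0,0,0.007,0,0,0,0.2],[0,0,0.007,0,0,0,0.2],[0,0,0.007,0,0,0,0.2]]])

```text
time_s: 20.05
tool_pos: [0.4816, 0.0861, 0.1276]
tool_rot: [180.0, 0.1, 103.0]
force: [0.2, -0.2, -3.5]
grip_width: 0.0356
grasp_force: 40.0
```

Request:
servo_tool(series=[[[0,0,0.002,0,0,0,0.2],[0,0,0.004,0,0,0,0.2],[0,0,0.005,0,0,0,0.2],[0,0,0.005,0,0,0,0.2],[0,0,0.005,0,0,0,0.2]]])

```text
time_s: 20.47
tool_pos: [0.4818, 0.0858, 0.1272]
tool_rot: [180.0, 0.1, 102.9]
force: [-1.3, -1.9, 5.4]
grip_width: 0.0355
grasp_force: 40.0
```

Request:
servo_tool(series=[[[0,0,-0.001,0,0,0,0.45],[0,0,-0.001,0,0,0,0.5],[0,0,-0.001,0,0,0,0.75],[0,0,-0.001,0,0,0,0.75],[0,0,-0.001,0,0,0,0.75],[0,0,-0.001,0,0,0,0.75],[0,0,-0.05,0,0,0,0.75],[0,0,-0.12,0,0,0,0.75],[0,0,-0.22,0,0,0,0.75],[0,0,-0.33,0,0,0,0.75],[0,0,-0.4,0,0,0,0.75],[0,0,-0.4,0,0,0,0.75]]])

```text
time_s: 21.47
tool_pos: [0.4843, 0.0869, 0.2513]
tool_rot: [179.5, 0.0, 103.0]
force: [0.5, -0.7, -0.1]
grip_width: 0.0652
grasp_force: 0.0
```

Request:
servo_tool(series=[[[0,0,0,0,0,0,0.75],[0,0,0,0,0,0,0.75],[0,0,0,0,0,0,0.75]]])

```text
time_s: 21.72
tool_pos: [0.4807, 0.0861, 0.2446]
tool_rot: [-179.9, 0.1, 103.0]
force: [-0.3, 0.9, 0.2]
grip_width: 0.0652
grasp_force: 0.0
```

```bash
python3 -c "
from h import *
c=cam('wrist');P=cloud(c);Z=P[:,:,2];save(c,'w9')
for n,lo,hi in(('housing',.155,.18),('beam',.108,.125),('wood',.06,.078),('stick',.027,.036)):
  m=((Z>lo)&(Z<hi)&(np.hypot(P[:,:,0]-.4815,P[:,:,1]-.0858)<.1)).astype(np.uint8)
  k,l,st,ce=cv2.connectedComponentsWithStats(m)
  for i in range(1,k):
   if st[i,4]>150:
    q=P[l==i];r=cv2.minAreaRect((q[:,:2]*1000).astype(np.float32));print(n,st[i,4],np.round(r[0],1),np.round(r[1],1),round(r[2],1),np.median(q[:,2]).round(4),np.linalg.lstsq(np.c_[q[:,:2],np.ones(len(q))],q[:,2],rcond=None)[0].round(3))
s=cam('scene')['frame'][130:290,220:420]
cv2.imwrite('pics/s3.png',cv2.resize(s,None,fx=3.5,fy=3.5,interpolation=2)[:,:,::-1])
"
```

```text
housing 2161 [481.9  87.3] [37.8 39.7] 12.9 0.1665 [ 0.011 -0.043  0.165]
beam 1953 [470.9 138.2] [32.6 66.4] 12.5 0.1166 [ 0.002 -0.009  0.117]
beam 648 [493.9  34.6] [23.2 30.8] 13.7 0.1165 [-0.005 -0.002  0.119]
wood 874 [453.2  80.2] [31.1 44.2] 12.5 0.0706 [ 0.009 -0.023  0.068]
wood 855 [511.2  93.6] [30.9 44.1] 13.3 0.0705 [-0.005 -0.018  0.075]
stick 256 [445.3 111.4] [27.7 21.2] 13.0 0.0306 [-0.003 -0.086  0.042]
stick 226 [498.5 123.8] [16.8 21.1] 13.1 0.0306 [ 0.048 -0.051  0.013]
stick 438 [570.1  99.2] [20.  45.8] 9.8 0.0287 [ 0.016 -0.001  0.02 ]
```

View pics/s3.png

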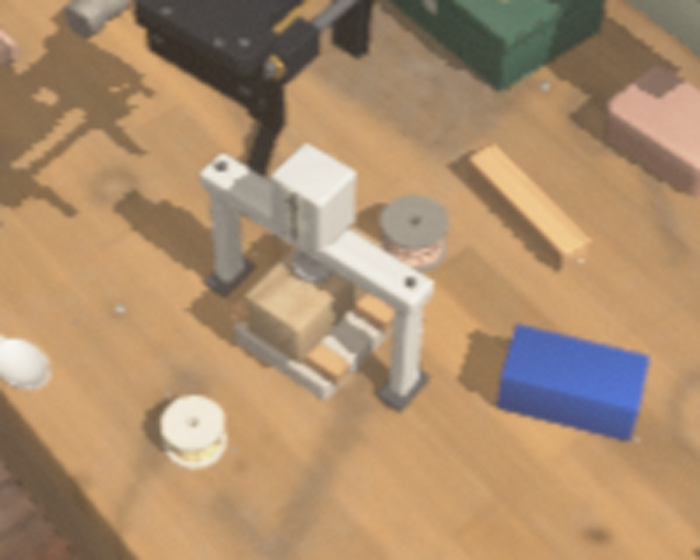

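The view shows the gauge upright on both pads at (230,275) and (403,390), with its foot on the middle of the wood block at (312,265). The beam is level at 118 mm, and the spools, thick stick and blue block are where they were. I'll hand in.

```bash
python3 -c "
from cell import env
print(env.sign_off())"
```

```text
the job is handed in; nothing more can be done
None
```

The job is handed in at about 22 s of the 72 s allowed: the loose stick and the wood block are placed, and the bridge gauge stands upright over the stack with its foot on the middle of the block. The camera check showed the stack level and the bystanders unmoved, but I did not read the gauge joint itself.

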